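Sort the bench parts into their trays

TASK

Sort the five loose parts lying in front of the trays into their trays: the roll of tape into the round dish, both plywood offcuts side by side in the undivided tray, and the two resin patterns with steel pins into the tray with the rib, one in each bay. Everything ends lying flat on the floor of its tray, patterns with the pin up; set the parts down rather than dropping them, and leave the yellow cup and the scraper where they are.

Things in the scene. Friction and masses are not known exactly. Their poses are not given: they have to be found in the camera images.
- open_tray: Shallow rectangular plywood tray without any rib, 116 mm along its x by 190 mm along its y, 18 mm high, walls 5 mm thick, floor of grey laminate 4 mm thick, fixed to the bench. Origin at the centre of its underside, z up. Its inside is one undivided space, 106 mm (x) by 180 mm (y).
- ribbed_tray: Shallow rectangular plywood tray divided by one rib across its middle, 116 mm along its x by 190 mm along its y, 18 mm high, walls 5 mm thick, floor of grey laminate 4 mm thick, fixed to the bench. Origin at the centre of its underside, z up. The rib, 5 mm thick and as high as the walls, runs along x at y = 0 and leaves two bays, each 106 mm (x) by 87 mm (y), centred at y = +46 and -46 mm.
- round_dish: Shallow round wooden dish, 112 mm across outside, about 100 mm inside, 18 mm high, floor 4 mm thick, fixed to the bench. Origin at the centre of its underside, z up.
- tape: Roll of yellow tape lying flat, about 44 mm across and 18 mm high, hole about 20 mm; it lies in front of the trays (another roll, at the far left of the bench, is only scenery). Origin at the centre of its underside, z up when lying as at the start (it starts flat on the bench, turned anyhow). Loose.
- ply_square: Nearly square flat plywood offcut, 58 mm along its x by 56 mm along its y, 18 mm high. Origin at the centre of its underside, z up when lying as at the start (it starts flat on the bench, turned anyhow). Loose.
- ply_oblong: Oblong flat plywood offcut, 40 mm along its x by 64 mm along its y, 18 mm high. Origin at the centre of its underside, z up when lying as at the start (it starts flat on the bench, turned anyhow). Loose.
- pattern_a: Small beige resin pattern: a flat block 39 mm along its x by 54 mm along its y, 12 mm high, with an upright round steel pin of 16 mm diameter on its centre, whose top is 28 mm above the underside; it can be lifted by the pin. Origin at the centre of its underside, z up when lying as at the start (it starts flat on the bench, turned anyhow). Loose.
- pattern_b: Small blue-grey resin pattern: a flat block 57 mm along its x by 45 mm along its y, 12 mm high, with an upright round steel pin of 16 mm diameter on its centre, whose top is 28 mm above the underside; it can be lifted by the pin. Origin at the centre of its underside, z up when lying as at the start (it starts flat on the bench, turned anyhow). Loose.
- cup: Yellow oval plastic cup standing on the bench to the left of the work, 76 x 84 mm, 46 mm high. Bystander. Origin at the centre of its underside.
- scraper: Scraper with a wooden handle lying on the bench to the right of the work, 179 x 41 mm, 22 mm high. Bystander. Origin at the centre of its underside.

How it is judged (in metres and radians):
At the end, for the whole second after the job is handed in: Tape flat on the round dish's floor, both offcuts flat on the undivided tray's floor, one pattern pin up on the floor of each bay of the ribbed tray (tilt under 0.12 rad, underside less than 8 mm above the tray's underside, within the walls); all released and at rest (x of ply_square in the frame of open_tray between -0.04 and 0.04 m and y of ply_square in the frame of open_tray between -0.08 and 0.08 m and z of ply_square in the frame of open_tray between 0 and 0.008 m and angle between each of ply_square, ply_oblong, tape's own z axis and vertical below 0.12 rad and x of ply_oblong in the frame of open_tray between -0.04 and 0.04 m and y of ply_oblong in the frame of open_tray between -0.08 and 0.08 m and z of ply_oblong in the frame of open_tray between 0 and 0.008 m and horizontal distance between tape and round_dish below 0.033 m and z of tape in the frame of round_dish between 0 and 0.008 m and (((x of pattern_a in the frame of ribbed_tray between -0.045 and 0.045 m and y of pattern_a in the frame of ribbed_tray between 0.015 and 0.08 m and z of pattern_a in the frame of ribbed_tray between 0 and 0.008 m and angle between pattern_a's own z axis and vertical below 0.12 rad) and (x of pattern_b in the frame of ribbed_tray between -0.045 and 0.045 m and y of pattern_b in the frame of ribbed_tray between -0.08 and -0.015 m and z of pattern_b in the frame of ribbed_tray between 0 and 0.008 m and angle between pattern_b's own z axis and vertical below 0.12 rad)) or ((x of pattern_a in the frame of ribbed_tray between -0.045 and 0.045 m and y of pattern_a in the frame of ribbed_tray between -0.08 and -0.015 m and z of pattern_a in the frame of ribbed_tray between 0 and 0.008 m and angle between pattern_a's own z axis and vertical below 0.12 rad) and (x of pattern_b in the frame of ribbed_tray between -0.045 and 0.045 m and y of pattern_b in the frame of ribbed_tray between 0.015 and 0.08 m and z of pattern_b in the frame of ribbed_tray between 0 and 0.008 m and angle between pattern_b's own z axis and vertical below 0.12 rad))) and linear speed of each of tape, ply_square, ply_oblong, pattern_a, pattern_b below 0.02 m/s and contact force between the fingers and tape below 0.1 N and contact force between the fingers and ply_square below 0.1 N and contact force between the fingers and ply_oblong below 0.1 N and contact force between the fingers and pattern_a below 0.1 N and contact force between the fingers and pattern_b below 0.1 N); the robot touches nothing.
It fails at once if the yellow cup is moved by more than 15 mm (distance of cup from where it was at the start of the episode above 0.015 m).
It fails at once if the scraper is moved by more than 15 mm (distance of scraper from where it was at the start of the episode above 0.015 m).
It fails at once if one of the five parts is let go more than 45 mm above the bench ((height (world z) of tape above 0.045 m and contact force between the fingers and tape below 0.01 N) or (height (world z) of ply_square above 0.045 m and contact force between the fingers and ply_square below 0.01 N) or (height (world z) of ply_oblong above 0.045 m and contact force between the fingers and ply_oblong below 0.01 N) or (height (world z) of pattern_a above 0.045 m and contact force between the fingers and pattern_a below 0.01 N) or (height (world z) of pattern_b above 0.045 m and contact force between the fingers and pattern_b below 0.01 N)).
It also fails if it takes over 112 s, if anything falls off the work surface, if the arm or the gripper's body presses on something with over 40 N, if the wrist force passes 120 N, or if a joint passes its speed limit or range.

ROBOT

A 7-joint arm with a two-finger parallel gripper is mounted at the origin on a cart in front of the work surface, level with it; the furniture and walls round the work are solid. World frame = base frame: x ahead of the robot, y to its left, z up, the work surface at z = 0. Lengths are in mm, angles in rad, forces in N, time in s.
With the tool pointing down it reaches from about 400 to 875 mm from the base axis. Payload 4.4 kg.
Tool frame: the origin (TCP) lies at the very end of the fingers, on their centre line; the grasp point (between the pads) lies ctrl.grip_point_offset behind it (ctrl.grip_point_offset is the distance from the TCP to the grasp point, in mm); z points along the fingers, y is the line along which they close (so a half turn about z gives the same grasp; the last joint's range is limited). The gripper opens to 85 mm and grips with 20 to 120 N. Pads are 22 mm wide; open, the fingers measure 114 mm over their backs; the gripper's body (76 mm by 85 mm) begins 54 mm behind the grasp point. The pads swing forward as they close: fully open they stand 13 mm farther back than shut.
Start: joints at [-1.331, 0.628, 0.038, 1.517, -0.027, 0.996, -0.02], TCP at [195.662, 619.866, 231.313] pointing down, gripper open.
Joint ranges: [-3.06, 3.06], [-0.37, 2.12], [-1.25, 1.32], [0.18, 2.47], [-1.1, 4.24], [0.23, 1.98], [-2.94, 2.94]. Speed limits (rad/s): [2.57, 2.57, 3.14, 3.14, 3.14, 3.14, 3.14].

INTERFACE

Orientations are given as [roll, pitch, yaw] about the fixed x, y, z axes, in that order (R = Rz(yaw) Ry(pitch) Rx(roll)).
In Python, from cell import read_state, cams, ctrl, models gives the robot as it stands. The module is installed in compiled form; this text tells all that it offers.
- The arm moves only by the tool shift_gripper, called after "Call:" in YAML: its name, and indented under it one key for each argument. Schema: {"type":"object","properties":{"ticks":{"type":"string"},"only":{"type":"string"},"quiet":{"type":"boolean"},"lines":{"type":"string"}},"required":["ticks"],"additionalProperties":false}. ticks is a string of 1 to 12 rows, parted by semicolons, with the numbers parted by spaces; each row has 7 numbers: dx, dy, dz in shares of the most that a row can go, 1 being 50 mm, then a rotation vector rx, ry, rz in normalised numbers (1 is pi rad), then the finger opening in mm; each row shifts and turns the commanded pose from where the row before left it, along the tool's axes as they then stand; what a row does not reach is not made up. A row lasts 1/10 s, in which the tool goes at most 50 mm and 0.15 rad, less where a joint would pass 70% of its speed; a pose out of reach is approached as far as the arm can. The fingers move at their own pace and stop on an object; the grip force is fixed at half the most. Time passes only in rows, so rows that do not move let the fingers close. The tool returns the time, the measured TCP pose, the force, the opening and the grip force at its end. only (a regular expression) keeps the lines of the reply that match it, lines (a string "A,B") keeps lines A to B, and quiet returns only ok. A shift or turn number past 1, either way, is cut back to 1. Input that does not fit is refused with a message, and nothing moves.
- read_state(): the state, without advancing time (a new reading comes with each control period).
- cams.get_image(name): name is "scene" or "top" or "wrist"; returns (picture, depth): 384x512x3 uint8, blue, green, red; 384x512 float32, mm along the optical axis (not along the pixel's ray), 0 where there is no reading.
- cams.calibration(name): a dict with "fx", "fy", "cx", "cy" (pixels), "k1" (the pictures are not rectified: a ray, as slopes to the right and down, at radius r is drawn at 1 + k1 r^2 times it, then the intrinsics apply), "rvec" (rotation vector, rad) and "tvec" (3), from world to camera coordinates, as OpenCV has them; the wrist camera has in their place "hand_eye" (4x4, takes a point from camera to tool coordinates, whose origin is the TCP and whose axes are the flange's). Camera axes: x right, y down, z forward; pixel columns grow to the right and rows downward; lengths in mm; the calibration is good to about 2 mm. A picture is of the moment at which its call begins: read the wrist's pose just before it. calibration takes no time and is no camera call.
- ctrl.finish_job(): hands the job in; it is judged then, once.
Trained networks look in the newest picture that a camera, given by its name, has taken for a name from the list of things; names that differ only in an ending like _2 or _b are one class to them, and where a whole thing is asked for, a point or a joint stands for the part that bears it (a point fixed in the world has none). Each returns a list of dicts, best first, with "confidence" (0 to 1); they miss things now and then, are a little off and sometimes report something else, mostly with a low value. They report only what shows in the picture. A call takes as long as a camera call.
- models.search_frame(thing, camera): "extent" ([left, top, right, bottom] in pixels, round what is visible of it).
- models.mark_of(thing, camera): "position" ([column, row] in pixels: a listed point, or the origin of a listed thing).
The state is a dict: "clock": time; "qpos": joint angles; "qd": joint speeds; "tau": joint torques, N m; "eef_pos": TCP position; "tool_rot": TCP orientation; "force": force on the tool from outside, world axes, zero at the start; "torque": the same for the moment, N m; "width": finger opening in mm; "gripper_force": force on a finger pad.
Only numpy, scipy, OpenCV 4.12 (cv2) and the standard library are available. Lean on these libraries where they do the work, as an engineer would, in place of code of your own. Each camera call takes 0.05 s, during which the arm holds its last target. There are 200 camera calls.

## Working session

There is one attempt and no reset: what is moved stays moved. The work goes in short steps, Python scripts to look and compute and a tool call to move; the robot and the scene stay as the last step left them, time stands still between calls to the robot, and variables do not carry over. Pictures are saved under pics/ and viewed, at most 14 in all, crops included, and the job is handed in when it is done.

```bash
mkdir -p pics; python3 - <<'E'
from cell import read_state,cams,ctrl,models
import cv2
print(read_state(),ctrl.grip_point_offset)
for n in("top","scene"):
    p,d=cams.get_image(n); cv2.imwrite(f"pics/{n}0.png",p)
    c=cams.calibration(n); print(n,c)
    for t in "open_tray ribbed_tray round_dish tape ply_square ply_oblong pattern_a pattern_b cup scraper".split():
        print(t,[([round(v) for v in r["extent"]],round(r["confidence"],2)) for r in models.search_frame(t,n)[:3]])
print(cams.calibration("wrist"))
E
```

```text
{'clock': 0.0, 'qpos': array([-1.33081747,  0.62934328,  0.03842165,  1.51839019, -0.02698975,
        0.99630435, -0.01999659]), 'qd': array([-1.82209788e-03, -3.54777263e-04, -9.14492080e-05, -2.83304712e-04,
        1.48355048e-04,  1.36861861e-04, -9.85927921e-04]), 'tau': array([ 5.69843687e-04, -5.63416278e+01,  1.22662123e+00, -1.93442041e+01,
        1.11153806e-02,  1.06804314e-02, -1.80678632e-05]), 'eef_pos': array([195.44532661, 619.24941517, 230.38347804]), 'tool_rot': array([-3.13966505e+00,  2.25167333e-05,  2.83583874e+00]), 'force': array([ 0.13577933, -0.01210754,  0.21803   ]), 'torque': array([-0.01285238, -0.01757297, -0.05573749]), 'gripper_force': 0.0, 'width': 85.56059620923618} 18.700000000000003
top {'fx': 433.0131623352665, 'fy': 433.0131623352665, 'cx': 253.98713735927066, 'cy': 192.6260906720551, 'k1': -0.14100262844306372, 'rvec': array([ 2.16334216, -2.16685356,  0.15184597]), 'tvec': array([  32.37879453,  539.77849809, 1523.47046008])}
open_tray [([285, 159, 344, 195], 0.57)]
ribbed_tray [([169, 155, 220, 189], 0.57), ([317, 226, 336, 231], 0.29)]
rou
[... 820 characters left out ...]
ape [([176, 167, 187, 180], 0.66)]
ply_square [([226, 207, 242, 222], 0.59)]
ply_oblong [([275, 256, 299, 275], 0.74)]
pattern_a []
pattern_b []
cup [([158, 133, 184, 150], 0.63)]
scraper [([358, 228, 395, 262], 0.64)]
{'fx': 289.9541349969028, 'fy': 289.9541349969028, 'cx': 262.3989088133709, 'cy': 198.9675797478144, 'k1': 0.02308571236088954, 'hand_eye': array([[ 5.03502501e-04, -9.58173907e-01, -2.86186148e-01,
         7.23374257e+01],
       [ 9.99999779e-01,  3.58043402e-04,  5.60595072e-04,
         1.26061502e+00],
       [-4.34680508e-04, -2.86186367e-01,  9.58173875e-01,
        -1.43166313e+02],
       [ 0.00000000e+00,  0.00000000e+00,  0.00000000e+00,
         1.00000000e+00]])}
```

```bash
python3 - <<'E'
import cv2
p=cv2.imread("pics/top0.png")[130:250,110:380]
cv2.imwrite("pics/top0c.png",cv2.resize(p,(0,0),fx=2.9,fy=2.9,interpolation=2))
E
cat > h.py <<'E'
import numpy as np,cv2
from cell import read_state,cams,ctrl,models
from scipy.spatial.transform import Rotation as R
def pose(n):
    c=cams.calibration(n)
    if n=="wrist":
        s=read_state();T=np.eye(4);T[:3,:3]=R.from_euler('xyz',s['tool_rot']).as_matrix();T[:3,3]=s['eef_pos']
        return c,T@c['hand_eye']
    T=np.eye(4);T[:3,:3]=cv2.Rodrigues(c['rvec'])[0];T[:3,3]=c['tvec'];return c,np.linalg.inv(T)
def rays(c,uv):
    uv=np.asarray(uv,float).reshape(-1,2)
    K=np.array([[c['fx'],0,c['cx']],[0,c['fy'],c['cy']],[0,0,1]])
    return np.c_[cv2.undistortPoints(uv[:,None],K,np.array([c['k1'],0,0,0.]))[:,0],np.ones(len(uv))]
def plane(c,T,uv,z):
    d=rays(c,uv)@T[:3,:3].T; o=T[:3,3]
    return o+d*((z-o[2])/d[:,2])[:,None]
def cloud(c,T,dep):
    v,u=np.nonzero(dep>0); r=rays(c,np.c_[u,v])*dep[v,u][:,None]
    P=np.zeros(dep.shape+(3,)); P[v,u]=r@T[:3,:3].T+T[:3,3]; return P
E
python3 - <<'E'
from h import *
for n in("top","scene"):
    c,T=pose(n);p,d=cams.get_image(n);P=cloud(c,T,d)
    print(n,"cam at",T[:3,3].round())
    B={"top":dict(open=(285,159,344,195),rib=(169,155,220,189),dish=(238,162,266,190),tape=(174,216,184,225),sq=(251,212,265,226),pA=(283,211,295,222),pB=(213,217,228,231),ob=(317,226,336,231),cup=(125,190,151,214),scr=(359,139,368,186)),
     "scene":dict(open=(282,192,350,254),rib=(199,134,254,178),dish=(249,172,281,196),tape=(176,167,187,180),sq=(226,207,242,222),ob=(275,256,299,275),cup=(158,133,184,150),scr=(358,228,395,262))}[n]
    for k,(a,b,e,f) in B.items():
        q=P[(b+f)//2-1:(b+f)//2+2,(a+e)//2-1:(a+e)//2+2].reshape(-1,3)
        print(k,"plane15",plane(c,T,[[(a+e)/2,(b+f)/2]],15)[0].round(),"depth",np.median(q,0).round())
E
```

```text
top cam at [ 348.   57. 1578.]
open plane15 [ 600. -191.   15.] depth [ 601. -190.    6.]
rib plane15 [618. 249.  15.] depth [620. 252.   6.]
dish plane15 [603.  38.  15.] depth [605.  38.   4.]
tape plane15 [441. 303.  15.] depth [443. 304.   2.]
sq plane15 [446.  17.  15.] depth [446.  17.  23.]
pA plane15 [455. -95.  15.] depth [456. -94.  30.]
pB plane15 [428. 152.  15.] depth [427. 153.  28.]
ob plane15 [ 411. -232.   15.] depth [ 412. -229.   21.]
cup plane15 [508. 455.  15.] depth [509. 458.   4.]
scr plane15 [ 655. -377.   15.] depth [ 655. -373.   23.]
scene cam at [ -51. -581.  961.]
open plane15 [ 601. -195.   15.] depth [ 608. -189.    3.]
rib plane15 [617. 243.  15.] depth [624. 255.   4.]
dish plane15 [612.  39.  15.] depth [620.  46.   4.]
tape plane15 [441. 290.  15.] depth [449. 308.   2.]
sq plane15 [443.  16.  15.] depth [444.  16.  18.]
ob plane15 [ 420. -232.   15.] depth [ 421. -232.   18.]
cup plane15 [522. 462.  15.] depth [527. 470.  11.]
scr plane15 [ 661. -376.   15.] depth [ 656. -376.   20.]
```

View pics/top0c.png

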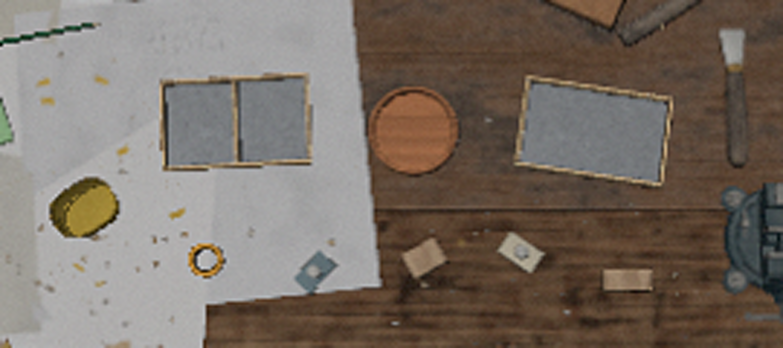

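The overhead picture shows, in crop pixels, the parts in one row: tape (206,260), blue pattern (315,270), square (424,257), beige pattern (521,252), oblong (628,280). The ribbed tray is at (236,122), the dish at (413,130), the open tray at (594,130). Next, a closer look with the wrist camera.

Units first: shifts go in shares of 50 mm and turns go in shares of pi rad. So -42 mm is -0.84, -25 mm is -0.5, -0.156 rad / 3.1416 = -0.0497.

Call:
shift_gripper:
  ticks: "0 0 0 0 0 -0.0477 85;0 0 0 0 0 -0.0497 85;-0.5 -0.84 -0.06 0 0 0 85;-0.5 -0.84 -0.06 0 0 0 85;-0.5 -0.84 -0.06 0 0 0 85;-0.5 -0.84 -0.06 0 0 0 85;-0.5 -0.84 -0.06 0 0 0 85;-0.5 -0.84 -0.06 0 0 0 85;-0.5 -0.84 -0.06 0 0 0 85;-0.5 -0.84 -0.06 0 0 0 85;-0.5 -0.84 -0.06 0 0 0 85;-0.5 -0.84 -0.06 0 0 0 85"

```text
clock: 2.4
eef_pos: [444.1, 196.7, 261.8]
tool_rot: [3.141, 0.001, 3.136]
force: [0.9, 0.2, 0.7]
width: 84.8
gripper_force: 0.0
```

Call:
shift_gripper:
  ticks: "0 0 0 0 0 0 85;0 0 0 0 0 0 85;0 0 0 0 0 0 85"

```text
clock: 2.7
eef_pos: [442.6, 199.6, 261.3]
tool_rot: [3.141, -0.0, 3.137]
force: [-0.7, 0.7, 0.2]
width: 85.0
gripper_force: 0.0
```

```bash
cat > look.py <<'E'
import sys
from h import *
tag=sys.argv[1]
c,T=pose("wrist");p,d=cams.get_image("wrist");cv2.imwrite(f"pics/{tag}.png",p)
np.savez(f"{tag}.npz",d=d,T=T,p=p)
print(read_state()['eef_pos'].round(1),read_state()['tool_rot'].round(3))
for t,z in dict(open_tray=18,ribbed_tray=18,round_dish=18,tape=18,ply_square=18,ply_oblong=18,pattern_a=20,pattern_b=20).items():
    for r in models.search_frame(t,"wrist")[:3]:
        a,b,e,f=r['extent'];print(t,np.round(r['extent']),round(r['confidence'],2),plane(c,T,[[(a+e)/2,(b+f)/2]],z)[0].round())
E
python3 look.py w1
```

```text
[442.4 200.  261.2] [ 3.141e+00 -1.000e-03  3.139e+00]
open_tray [  0. 239.  76. 319.] 0.81 [ 608. -133.   18.]
ribbed_tray [242. 244. 371. 325.] 0.57 [621. 267.  18.]
round_dish [122. 240. 196. 312.] 0.66 [606.  46.  18.]
tape [318. 157. 353. 189.] 0.78 [450. 300.  18.]
ply_square [112. 155. 160. 190.] 0.56 [448.  30.  18.]
pattern_a [ 31. 160.  72. 197.] 0.94 [456. -81.  20.]
pattern_a [216. 141. 253. 180.] 0.81 [432. 164.  20.]
pattern_a [240. 245. 372. 320.] 0.51 [617. 267.  20.]
pattern_b [ 31. 160.  72. 197.] 0.94 [456. -81.  20.]
pattern_b [216. 141. 253. 180.] 0.81 [432. 164.  20.]
pattern_b [240. 245. 372. 320.] 0.51 [617. 267.  20.]
```

Converted, -50 mm is -1, -48 mm is -0.96.

Call:
shift_gripper:
  ticks: "0 -0.96 0 0 0 0 85;0 -0.96 0 0 0 0 85;0 -0.96 0 0 0 0 85;0 -0.96 0 0 0 0 85;0 -0.96 0 0 0 0 85;0 -1 0 0 0 0 85;0 0 0 0 0 0 85;0 0 0 0 0 0 85;0 0 0 0 0 0 85"

```text
clock: 4.05
eef_pos: [441.6, -90.3, 261.2]
tool_rot: [3.141, -0.0, 3.137]
force: [0.6, 0.3, 0.2]
width: 85.1
gripper_force: 0.0
```

```bash
python3 look.py w2
```

```text
[441.7 -89.9 261.2] [ 3.141 -0.     3.138]
open_tray [133. 233. 266. 322.] 0.61 [ 607. -184.   18.]
ribbed_tray [427. 247. 512. 320.] 0.75 [618. 221.  18.]
round_dish [312. 240. 381. 311.] 0.85 [606.  37.  18.]
ply_square [326. 155. 367. 190.] 0.68 [448.  24.  18.]
ply_oblong [134. 141. 186. 165.] 0.83 [ 421. -224.   18.]
pattern_a [427. 138. 467. 178.] 0.86 [429. 154.  20.]
pattern_a [241. 160. 277. 194.] 0.79 [453. -94.  20.]
pattern_b [427. 138. 467. 178.] 0.86 [429. 154.  20.]
pattern_b [241. 160. 277. 194.] 0.79 [453. -94.  20.]
```

View pics/w1.png

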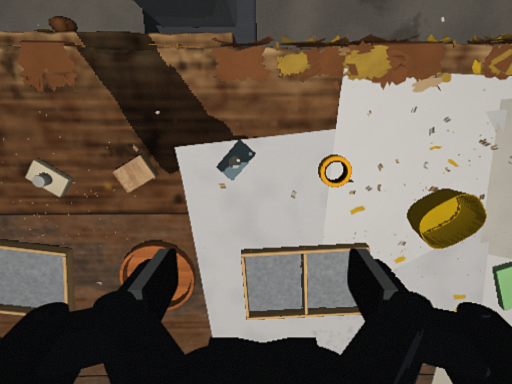

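View pics/w2.png

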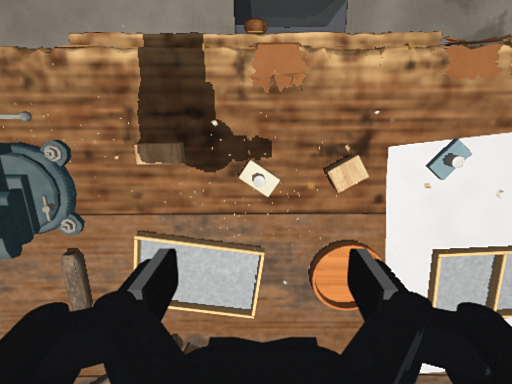

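Both wrist pictures have the same layout (image right = +y, down = +x). In w2 the oblong is at (160,153), beige pattern (259,177), square (347,173), blue pattern (449,158), open tray (199,275) and dish (346,275). In w1 the tape is at (335,172), the ribbed tray at (306,282), and a vise sits at the far left in w2. I'll fit outlines from the depth.

```bash
cat > fit.py <<'E'
import sys
from h import *
c=cams.calibration("wrist")
B=dict(tape=(443,303),blue=(429,157),sq=(447,22),beige=(455,-92),ob=(418,-230),rib=(618,250),dish=(604,40),open=(602,-190))
for tag in sys.argv[1:]:
    f=np.load(tag+".npz");P=cloud(c,f['T'],f['d']);Q=P[f['d']>0]
    for k,(x,y) in B.items():
        big=k in("rib","dish","open");w=75 if not big else 115;wx=55 if not big else 75
        q=Q[(abs(Q[:,0]-x)<wx)&(abs(Q[:,1]-y)<w)]
        if len(q)<60: continue
        z0=np.median(q[q[:,2]<6][:,2]) if (q[:,2]<6).any() else 0
        t=q[(q[:,2]>z0+7)&(q[:,2]<50)]
        if len(t)<20: continue
        (cx,cy),(a,b),an=cv2.minAreaRect(t[:,:2].astype(np.float32))
        m=t[t[:,2]>22]
        print(tag,k,"bench",z0.round(1),"c",round(cx,1),round(cy,1),"size",round(a),round(b),"ang",round(an,1),"ztop",np.percentile(t[:,2],[50,95]).round(1),"pin",m.mean(0).round(1) if len(m)>5 else "",len(t))
E
python3 fit.py w1 w2
```

```text
w1 tape bench 1.4 c 447.1 299.7 size 43 43 ang 17.3 ztop [18.2 19.7] pin  585
w1 blue bench 1.0 c 432.3 164.2 size 30 50 ang 48.2 ztop [12.5 28.1] pin [431.9 164.6  27.7] 805
w1 sq bench 0.5 c 449.7 27.2 size 34 48 ang 30.3 ztop [18.3 19.6] pin  922
w1 beige bench 0.4 c 456.8 -93.2 size 51 32 ang 56.4 ztop [12.7 28.1] pin [456.6 -91.8  27.2] 890
w1 rib bench 4.0 c 622.5 265.5 size 117 190 ang 3.5 ztop [18.  19.7] pin  1669
w1 dish bench 0.9 c 604.1 46.9 size 111 94 ang 52.5 ztop [17.6 19.7] pin  781
w1 open bench 3.7 c 616.2 -146.5 size 108 119 ang 81.5 ztop [17.2 19.3] pin  904
w2 blue bench 1.1 c 432.6 163.4 size 31 50 ang 47.2 ztop [12.7 28.4] pin [432.2 162.2  27.3] 904
w2 sq bench 0.4 c 449.2 26.4 size 34 46 ang 29.9 ztop [18.3 19.6] pin  914
w2 beige bench 0.3 c 456.3 -93.6 size 50 30 ang 55.9 ztop [12.5 28.1] pin [456.  -93.7  27.6] 782
w2 ob bench 0.3 c 421.4 -227.1 size 26 61 ang 0.9 ztop [18.3 19.6] pin  979
w2 rib bench 3.8 c 624.0 232.4 size 119 126 ang 3.6 ztop [17.4 19.6] pin  1202
w2 dish bench 0.9 c 603.2 24.6 size 113 112 ang 62.4 ztop [17.5 19.7] pin  807
w2 open bench 3.8 c 610.0 -188.8 size 190 117 ang 81.5 ztop [17.8 19.6] pin  1513
```

Heights and tray sizes agree with the text. The offcuts' true outlines are smaller than listed (about 34x48 and 26x61), and both wrist views agree on this. First part: the oblong.

Converted, 14 mm is 0.28, 0.15 rad / 3.1416 = 0.0477.

Call:
shift_gripper:
  ticks: "0 0 0.28 0 0 0.0477 85;0 0 0.28 0 0 0.0477 85;0 0 0.28 0 0 0.0477 85;0 0 0.28 0 0 0.0477 85;0 0 0.28 0 0 0.0477 85;0 0 0.28 0 0 0.0477 85;0 0 0.28 0 0 0.0477 85;0 0 0.28 0 0 0.0477 85;0 0 0.28 0 0 0.0477 85;0 0 0.28 0 0 0.0477 85;0 0 0 0 0 0.0159 85"

```text
clock: 5.6
eef_pos: [440.6, -91.2, 119.8]
tool_rot: [-3.139, -0.0, 1.582]
force: [0.4, -0.2, 1.7]
width: 84.5
gripper_force: 0.0
```

Call:
shift_gripper:
  ticks: "-0.92 -0.14 0 0 0 0 85;-0.92 -0.14 0 0 0 0 85;-0.9 -0.16 0 0 0 0 85;0 0 0 0 0 0 85;0 0 0 0 0 0 85;0 0 0 0 0 0 85"

```text
clock: 6.2
eef_pos: [421.8, -227.5, 121.1]
tool_rot: [-3.141, -0.001, 1.587]
force: [0.3, -0.4, 0.2]
width: 85.0
gripper_force: 0.0
```

```bash
cat > st.py <<'E'
# remaining shift in tool axes to target x y z [yaw deg]
import sys
from h import *
s=read_state();t=np.array([float(v) for v in sys.argv[1:4]])
M=R.from_euler('xyz',s['tool_rot']).as_matrix()
print("tool shift",(M.T@(t-s['eef_pos'])).round(1),"yaw",np.degrees(s['tool_rot'][2]).round(1),"rz",((s['tool_rot'][2]-np.radians(float(sys.argv[4]))+np.pi)%(2*np.pi)-np.pi).round(3),s['qpos'].round(2))
E
python3 st.py 421.4 -227.1 4 91
```

```text
tool shift [  0.3  -0.3 117.1] yaw 90.9 rz -0.001 [ 0.18  0.6   0.38  2.1  -0.43  0.52  0.89]
```

```bash
python3 look.py w3 | head -1; python3 fit.py w3
python3 - <<'E'
from h import *
from scipy.optimize import least_squares
c=cams.calibration("wrist")
for tag in("w1","w2"):
    f=np.load(tag+".npz");P=cloud(c,f['T'],f['d']);Q=P[f['d']>0]
    q=Q[(abs(Q[:,0]-604)<75)&(abs(Q[:,1]-40)<75)&(Q[:,2]>13)&(Q[:,2]<24)]
    r=least_squares(lambda v:np.hypot(q[:,0]-v[0],q[:,1]-v[1])-v[2],[604,40,52],loss="soft_l1",f_scale=2)
    print(tag,r.x.round(1),len(q))
E
```

```text
[ 421.9 -227.2  121.1] [-3.141e+00 -1.000e-03  1.588e+00]
w3 beige bench 0.5 c 457.2 -93.9 size 51 31 ang 55.7 ztop [12.7 28.5] pin [456.6 -94.5  27.8] 2784
w3 ob bench 0.4 c 421.9 -226.8 size 26 60 ang 1.4 ztop [18.4 19.5] pin  1955
w3 open bench 4.1 c 609.5 -188.8 size 190 118 ang 81.5 ztop [17.8 19.4] pin  3945
w1 [610.1  42.1  53. ] 599
w2 [610.1  39.9  52.9] 607
```

Converted, 40 mm is 0.8, 25 mm is 0.5.

Call:
shift_gripper:
  ticks: "0 0 0.8 0 0 0 85;0 0 0.8 0 0 0 85;0 0 0.5 0 0 0 70;0 0 0.24 0 0 0 60;0 0 0 0 0 0 60;0 0 0 0 0 0 10;0 0 0 0 0 0 10;0 0 0 0 0 0 10;0 0 0 0 0 0 10;0 0 0 0 0 0 10;0 0 0 0 0 0 10;0 0 0 0 0 0 10"

```text
clock: 7.85
eef_pos: [422.2, -229.2, 5.5]
tool_rot: [3.14, 0.001, 1.586]
force: [-1.7, 1.0, 6.9]
width: 24.4
gripper_force: 59.7
```

```bash
python3 st.py 421.4 -227.1 4 91
```

```text
tool shift [ 2.1 -0.8  1.5] yaw 90.9 rz -0.002 [ 0.31  0.8   0.19  2.14 -0.59  0.24  1.04]
```

Converted, 45 mm is 0.9, 40 mm is 0.8, 0.08 rad / 3.1416 = 0.0255.

Call:
shift_gripper:
  ticks: "0 0 -0.4 0 0 0 10;0 0 -0.44 0 0 0 10;0 0.8 0 0 0 0 10;0 0.9 0 0 0 0.0255 10;0 0.9 0 0 0 0.0255 10;0 0.8 0 0 0 0 10;0 0 0 0 0 0 10;0 0 0 0 0 0 10;0 0 0 0 0 0 10"

```text
clock: 8.75
eef_pos: [589.4, -236.3, 46.3]
tool_rot: [-3.14, -0.0, 1.425]
force: [0.2, 0.4, -1.5]
width: 24.6
gripper_force: 59.1
```

```bash
python3 st.py 603.5 -230.3 10 81.5
```

```text
tool shift [ 7.9 13.2 36.3] yaw 81.6 rz 0.002 [ 0.07  0.89  0.45  1.7  -0.57  0.68  0.68]
```

Converted, 15 mm is 0.3, 13 mm is 0.26.

Call:
shift_gripper:
  ticks: "0.16 0.26 0 0 0 0 10;0 0 0.3 0 0 0 10;0 0 0.24 0 0 0 10;0 0 0.12 0 0 0 10;0 0 0.06 0 0 0 10;0 0 0 0 0 0 10;0 0 0 0 0 0 10"

```text
clock: 9.45
eef_pos: [604.6, -230.8, 10.1]
tool_rot: [-3.141, 0.0, 1.425]
force: [-0.0, 0.5, 0.1]
width: 24.4
gripper_force: 59.1
```

```bash
python3 st.py 603.5 -230.3 10 81.5
```

```text
tool shift [ 0.3 -1.2  0.1] yaw 81.6 rz 0.003 [ 0.08  0.95  0.43  1.67 -0.59  0.65  0.68]
```

Converted, -40 mm is -0.8, -30 mm is -0.6, -0.15 rad / 3.1416 = -0.0477.

Call:
shift_gripper:
  ticks: "0 0 0 0 0 0 45;0 0 0 0 0 0 45;0 0 0 0 0 0 45;0 0 -0.6 0 0 0 45;0 0 -0.8 0 0 -0.0477 85;0 0 -0.4 0 0 -0.0477 85;0 0 0 0 0 -0.0477 85;0 0 0 0 0 -0.0477 85;0 0 0 0 0 -0.0223 85;0 0 0 0 0 0 85;0 0 0 0 0 0 85"

```text
clock: 10.55
eef_pos: [605.0, -230.4, 100.3]
tool_rot: [3.142, -0.0, 2.094]
force: [0.0, 0.5, 0.1]
width: 84.9
gripper_force: 0.0
```

```bash
python3 st.py 449.5 26.8 110 120; python3 look.py w4 | head -1;python3 fit.py w4
```

```text
tool shift [300.5  -6.3  -9.7] yaw 120.0 rz -0.001 [ 0.13  0.8   0.32  1.64 -0.34  0.75  1.14]
[ 605.  -230.3  100.2] [-3.141 -0.     2.094]
w4 open bench 4.0 c 609.9 -189.0 size 191 117 ang 81.5 ztop [18.5 23. ] pin [ 605.2 -227.1   22.7] 8957
```

View pics/w4.png

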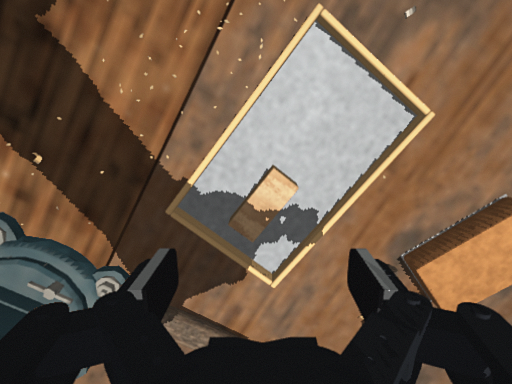

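The oblong lies flat in the tray at pixel (265,202), with its top at 22.7 mm. Next the square.

Converted, 43 mm is 0.86, 42 mm is 0.84.

Call:
shift_gripper:
  ticks: "0.86 -0.02 0 0 0 0 85;0.86 -0.02 0 0 0 0 85;0.86 -0.02 0 0 0 0 85;0.86 -0.02 0 0 0 0 85;0.86 -0.02 0 0 0 0 85;0.86 -0.02 0 0 0 0 85;0.84 0 0 0 0 0 85;0 0 0 0 0 0 85;0 0 0 0 0 0 85;0 0 0 0 0 0 85"

```text
clock: 12.0
eef_pos: [450.7, 25.3, 100.5]
tool_rot: [3.14, 0.001, 2.095]
force: [-0.2, -0.3, -0.0]
width: 84.8
gripper_force: 0.0
```

```bash
python3 st.py 449.5 26.8 4 120
```

```text
tool shift [ 2.  -0.4 96.5] yaw 120.0 rz 0.0 [-0.33  0.6   0.31  2.18 -0.44  0.41  0.86]
```

Converted, 40 mm is 0.8, 30 mm is 0.6.

Call:
shift_gripper:
  ticks: "0.04 0 0.8 0 0 0 85;0 0 0.6 0 0 0 85;0 0 0.4 0 0 0 75;0 0 0.12 0 0 0 65;0 0 0 0 0 0 10;0 0 0 0 0 0 10;0 0 0 0 0 0 10;0 0 0 0 0 0 10;0 0 0 0 0 0 10;0 0 0 0 0 0 10;0 0 0 0 0 0 10"

```text
clock: 13.1
eef_pos: [448.0, 28.6, 12.2]
tool_rot: [-3.141, -0.003, 2.095]
force: [0.7, -0.2, 5.9]
width: 31.7
gripper_force: 60.1
```

Call:
shift_gripper:
  ticks: "0 0 -0.4 0 0 0.0477 10;0 0 -0.44 0 0 0.0477 10;0 0 0 0 0 0.0477 10;0 0 0 0 0 0.0477 10;0 0 0 0 0 0.0223 10;0 0 0 0 0 0 10;0 0 0 0 0 0 10"

```text
clock: 13.8
eef_pos: [447.4, 28.9, 53.6]
tool_rot: [-3.137, -0.002, 1.428]
force: [-0.1, 0.1, -0.0]
width: 31.6
gripper_force: 59.6
```

```bash
python3 st.py 615.9 -147.3 10 81.5
```

```text
tool shift [-150.4  192.2   42.5] yaw 81.8 rz 0.005 [-0.5   0.76  0.57  2.21 -1.01  0.46  0.75]
```

Converted, 32 mm is 0.64, -25 mm is -0.5.

Call:
shift_gripper:
  ticks: "-0.5 0.64 0 0 0 0 10;-0.5 0.64 0 0 0 0 10;-0.5 0.64 0 0 0 0 10;-0.5 0.64 0 0 0 0 10;-0.5 0.64 0 0 0 0 10;-0.5 0.64 0 0 0 0 10;0 0 0 0 0 0 10;0 0 0 0 0 0 10;0 0 0 0 0 0 10"

```text
clock: 14.7
eef_pos: [614.6, -146.2, 52.1]
tool_rot: [-3.136, -0.003, 1.426]
force: [-0.1, 0.0, -0.1]
width: 31.5
gripper_force: 59.6
```

```bash
python3 st.py 615.9 -147.3 17 81.5; python3 look.py w5 | head -1
```

```text
tool shift [-1.   1.7 35.1] yaw 81.7 rz 0.004 [-0.19  0.95  0.69  1.71 -0.81  0.8   0.74]
[ 614.7 -145.9   52.2] [-3.136e+00 -3.000e-03  1.426e+00]
```

View pics/w5.png

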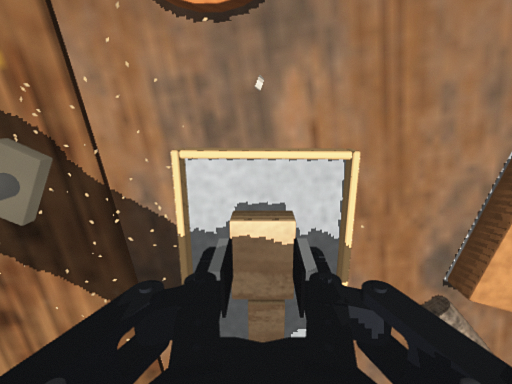

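The square is held level between the fingers at (262,255), above the free half of the tray; the oblong shows behind it at (267,318). Lowering.

Converted, 15 mm is 0.3, 12 mm is 0.24.

Call:
shift_gripper:
  ticks: "-0.02 0.04 0.3 0 0 0 10;0 0 0.24 0 0 0 10;0 0 0.1 0 0 0 10;0 0 0.04 0 0 0 10;0 0 0 0 0 0 10;0 0 0 0 0 0 10"

```text
clock: 15.75
eef_pos: [617.6, -149.0, 18.8]
tool_rot: [-3.138, -0.001, 1.425]
force: [0.2, 0.3, 0.8]
width: 31.8
gripper_force: 59.7
```

```bash
python3 st.py 615.9 -147.3 17 81.5
```

```text
tool shift [ 1.4 -2.   1.8] yaw 81.7 rz 0.003 [-0.17  0.99  0.65  1.71 -0.84  0.75  0.77]
```

Converted, 1 mm is 0.02.

Call:
shift_gripper:
  ticks: "0 0 0.02 0 0 0 10;0 0 0.02 0 0 0 10;0 0 0 0 0 0 10"

```text
clock: 16.05
eef_pos: [617.5, -148.7, 16.7]
tool_rot: [-3.138, -0.002, 1.425]
force: [-0.5, 0.5, -0.2]
width: 31.6
gripper_force: 59.7
```

Call:
shift_gripper:
  ticks: "0 0 0 0 0 0 45;0 0 0 0 0 0 50;0 0 0 0 0 0 50;0 0 -0.6 0 0 0 50;0 0 -0.8 0 0 0 50;0 0 -0.4 0 0 0 85;0 0 0 0 0 0 85;0 0 0 0 0 0 85"

```text
clock: 16.85
eef_pos: [617.8, -148.6, 106.7]
tool_rot: [-3.138, -0.002, 1.426]
force: [-0.9, 0.4, -0.9]
width: 85.0
gripper_force: 0.0
```

```bash
python3 st.py 456.5 -93.8 110 120; python3 look.py w6 | head -1; python3 fit.py w6
```

```text
tool shift [  30.9 -167.5   -2.6] yaw 81.7 rz -0.669 [-0.22  0.89  0.75  1.68 -0.74  0.89  0.69]
[ 617.3 -148.3  105.9] [-3.136e+00 -2.000e-03  1.426e+00]
w6 beige bench 0.4 c 457.5 -93.9 size 51 31 ang 55.3 ztop [12.6 28. ] pin [459.2 -93.7  27.1] 2411
w6 dish bench 0.3 c 605.7 -5.7 size 19 83 ang 83.5 ztop [17.9 19.5] pin  1354
w6 open bench 3.9 c 610.3 -188.8 size 190 116 ang 81.5 ztop [19.  23.2] pin [ 612.4 -184.8   22.7] 8601
```

View pics/w6.png

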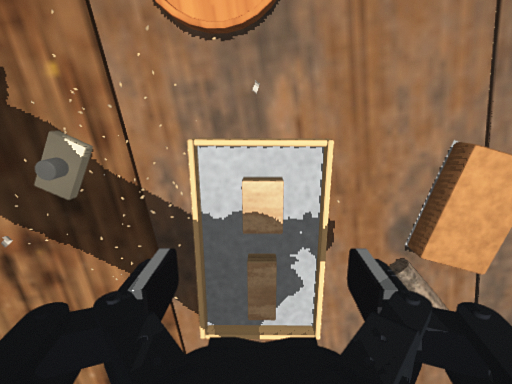

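Both offcuts lie flat side by side at (263,205) and (262,287). Next the beige pattern, by its pin, at (50,168).

Converted, -42 mm is -0.84, -41 mm is -0.82.

Call:
shift_gripper:
  ticks: "0.16 -0.84 0 0 0 0 60;0.16 -0.84 0 0 0 0 60;0.16 -0.84 0 0 0 0 60;0.14 -0.82 0 0 0 0 60;0 0 0.8 0 0 0 60;0 0 0 0 0 0 60;0 0 0 0 0 0 60"

```text
clock: 18.0
eef_pos: [457.5, -94.6, 67.6]
tool_rot: [-3.138, -0.001, 1.425]
force: [0.1, -0.6, 1.0]
width: 59.9
gripper_force: 0.0
```

```bash
python3 st.py 457 -93.8 15 81.7
```

```text
tool shift [ 0.7 -0.4 52.6] yaw 81.6 rz -0.001 [-0.25  0.75  0.61  2.16 -0.92  0.52  0.92]
```

Converted, 25 mm is 0.5, 20 mm is 0.4.

Call:
shift_gripper:
  ticks: "0.02 0 0.5 0 0 0 60;0 0 0.4 0 0 0 50;0 0 0.16 0 0 0 45;0 0 0 0 0 0 45;0 0 0 0 0 0 5;0 0 0 0 0 0 5;0 0 0 0 0 0 5;0 0 0 0 0 0 5;0 0 0 0 0 0 5;0 0 0 0 0 0 5;0 0 0 0 0 0 5"

```text
clock: 19.1
eef_pos: [457.9, -93.4, 15.4]
tool_rot: [-3.14, -0.001, 1.425]
force: [-0.5, -0.8, 6.0]
width: 12.7
gripper_force: 58.6
```

```bash
python3 st.py 457 -93.8 15 81.7
```

```text
tool shift [-0.5 -0.8  0.4] yaw 81.7 rz -0.001 [-0.15  0.82  0.44  2.17 -1.04  0.37  1.02]
```

Converted, -25 mm is -0.5, -0.15 rad / 3.1416 = -0.0477.

Call:
shift_gripper:
  ticks: "0 0 -0.5 0 0 0 5;0 0 -0.5 0 0 0 5;0 0 0 0 0 -0.0477 5;0 0 0 0 0 -0.0477 5;0 0 0 0 0 -0.0477 5;0 0 0 0 0 -0.0477 5;0 0 0 0 0 -0.0223 5;0 0 0 0 0 0 5"

```text
clock: 19.9
eef_pos: [457.3, -93.0, 64.9]
tool_rot: [-3.14, -0.003, 2.095]
force: [0.2, 0.5, -0.7]
width: 12.9
gripper_force: 58.6
```

```bash
python3 st.py 619.7 311.4 65 120
```

```text
tool shift [268.7 343.1   0.4] yaw 120.1 rz 0.001 [-0.13  0.71  0.41  2.16 -0.71  0.41  1.38]
```

Converted, 35 mm is 0.7, 34 mm is 0.68.

Call:
shift_gripper:
  ticks: "0.54 0.68 0 0 0 0 5;0.54 0.68 0 0 0 0 5;0.54 0.68 0 0 0 0 5;0.54 0.68 0 0 0 0 5;0.54 0.68 0 0 0 0 5;0.54 0.68 0 0 0 0 5;0.54 0.68 0 0 0 0 5;0.54 0.68 0 0 0 0 5;0.54 0.7 0 0 0 0 5;0.52 0.7 0 0 0 0 5;0 0 0 0 0 0 5;0 0 0 0 0 0 5"

```text
clock: 21.1
eef_pos: [617.7, 312.4, 64.2]
tool_rot: [-3.139, -0.003, 2.097]
force: [-0.4, -0.4, -0.5]
width: 12.9
gripper_force: 58.7
```

Call:
shift_gripper:
  ticks: "0 0 0 0 0 0 5;0 0 0 0 0 0 5"

```text
clock: 21.3
eef_pos: [618.2, 309.2, 64.9]
tool_rot: [-3.139, -0.003, 2.092]
force: [-0.7, -0.7, -0.3]
width: 13.0
gripper_force: 58.7
```

```bash
python3 st.py 619.7 311.4 19.5 120; python3 look.py w7; python3 fit.py w7
```

```text
tool shift [ 1.   2.5 45.4] yaw 119.9 rz -0.002 [-0.83  0.97  0.63  1.52 -0.68  0.88  0.56]
[618.3 309.4  65. ] [-3.139e+00 -3.000e-03  2.093e+00]
ribbed_tray [141. 118. 371. 346.] 0.8 [619. 301.  18.]
tape [  1.  67.  70. 142.] 0.86 [460. 307.  18.]
tape [240. 198. 302. 298.] 0.48 [635. 295.  18.]
pattern_a [241. 200. 305. 294.] 0.59 [635. 297.  20.]
pattern_b [241. 200. 305. 294.] 0.59 [635. 297.  20.]
w7 tape bench 1.5 c 451.2 301.0 size 37 43 ang 16.6 ztop [17.7 19.4] pin  2767
w7 rib bench 4.0 c 622.3 266.6 size 116 188 ang 3.2 ztop [18.1 19.4] pin  4658
```

View pics/w7.png

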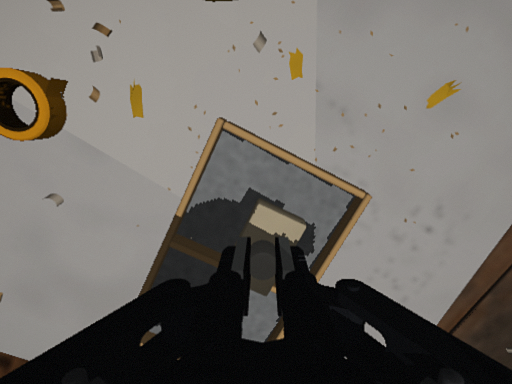

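The beige pattern hangs level at (275,235) over the +y bay, with the rib at (200,252). Lowering.

Converted, 20 mm is 0.4, 15 mm is 0.3.

Call:
shift_gripper:
  ticks: "0.02 0.04 0.4 0 0 0 5;0 0 0.3 0 0 0 5;0 0 0.16 0 0 0 5;0 0 0.06 0 0 0 5;0 0 0 0 0 0 5;0 0 0 0 0 0 5"

```text
clock: 22.35
eef_pos: [617.5, 313.0, 19.5]
tool_rot: [-3.136, -0.006, 2.096]
force: [-6.5, -1.7, 14.2]
width: 12.9
gripper_force: 60.0
```

```bash
python3 st.py 619.7 311.4 19.5 120
```

```text
tool shift [-2.5  1.1 -0. ] yaw 120.1 rz 0.001 [-0.82  1.03  0.59  1.53 -0.72  0.82  0.58]
```

Converted, -40 mm is -0.8, -30 mm is -0.6.

Call:
shift_gripper:
  ticks: "0 0 -0.02 0 0 0 5;0 0 0 0 0 0 30;0 0 0 0 0 0 40;0 0 0 0 0 0 40;0 0 -0.6 0 0 0 45;0 0 -0.8 0 0 0 50;0 0 -0.3 0 0 0 60;0 0 0 0 0 0 60;0 0 0 0 0 0 60"

```text
clock: 23.25
eef_pos: [619.0, 313.1, 103.8]
tool_rot: [-3.138, -0.004, 2.095]
force: [-1.4, 0.4, -0.9]
width: 59.8
gripper_force: 0.0
```

```bash
python3 st.py 432.4 163.2 100 120; python3 look.py w8;python3 fit.py w8
```

```text
tool shift [ -36.3 -236.6    4.4] yaw 120.1 rz 0.001 [-0.85  0.93  0.66  1.5  -0.65  0.95  0.53]
[618.5 312.9 103. ] [-3.137 -0.005  2.095]
ribbed_tray [153. 124. 354. 344.] 0.61 [626. 287.  18.]
round_dish [107. 363. 156. 384.] 0.89 [595.  98.  18.]
tape [ 26.  81.  97. 140.] 0.93 [453. 302.  18.]
pattern_a [  0. 210.  25. 269.] 0.98 [453. 183.  20.]
pattern_a [237. 172. 292. 237.] 0.61 [621. 316.  20.]
pattern_b [  0. 210.  25. 269.] 0.98 [453. 183.  20.]
pattern_b [237. 172. 292. 237.] 0.61 [621. 316.  20.]
w8 tape bench 1.5 c 448.1 299.8 size 44 43 ang 17.7 ztop [18.  19.5] pin  2479
w8 blue bench 1.1 c 448.8 166.8 size 18 43 ang 19.9 ztop [12.  13.2] pin  612
w8 rib bench 4.2 c 622.4 265.7 size 117 190 ang 3.2 ztop [17.7 26.5] pin [619.8 314.2  31. ] 6742
w8 dish bench 0.9 c 596.7 91.6 size 40 8 ang 19.3 ztop [15.1 18.9] pin  503
```

View pics/w8.png

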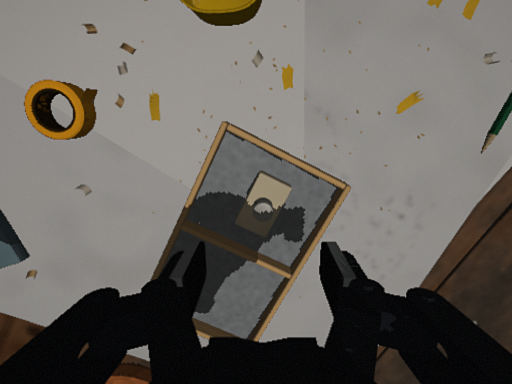

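The beige pattern stands flat in its bay at (264,205), pin up, pin top about 31–32 mm. On to the blue one.

Converted, -48 mm is -0.96, -47 mm is -0.94.

Call:
shift_gripper:
  ticks: "-0.14 -0.94 0 0 0 0 60;-0.14 -0.94 0 0 0 0 60;-0.14 -0.94 0 0 0 0 60;-0.14 -0.96 0 0 0 0 60;-0.16 -0.96 0 0 0 0 60;0 0 0.6 0 0 0 60;0 0 0 0 0 0 60;0 0 0 0 0 0 60;0 0 0 0 0 0 60"

```text
clock: 24.6
eef_pos: [434.1, 163.8, 75.6]
tool_rot: [3.142, -0.003, 2.096]
force: [0.5, -0.0, -0.3]
width: 60.2
gripper_force: 0.0
```

```bash
python3 st.py 432.4 163.2 15 120; python3 look.py w9 |grep patt; python3 fit.py w9
```

```text
tool shift [ 0.1 -1.8 60.6] yaw 120.1 rz 0.002 [-0.76  0.7   0.51  2.17 -0.79  0.47  0.91]
pattern_a [230. 175. 285. 248.] 0.78 [430. 167.  20.]
pattern_b [230. 175. 285. 248.] 0.78 [430. 167.  20.]
w9 tape bench 1.5 c 447.9 299.7 size 44 43 ang 17.3 ztop [18.3 19.7] pin  3328
w9 blue bench 1.1 c 432.5 164.5 size 30 50 ang 48.3 ztop [12.6 28.2] pin [432.2 165.3  27.5] 2505
w9 rib bench 3.7 c 587.2 208.3 size 80 159 ang 42.3 ztop [17.3 19.2] pin  2709
w9 dish bench 0.8 c 612.9 93.4 size 47 8 ang 3.0 ztop [16.2 19. ] pin  433
```

Converted, 30 mm is 0.6, 1.5 mm is 0.03.

Call:
shift_gripper:
  ticks: "0.03 -0.024 0.6 0 0 0 60;0 0 0.44 0 0 0 50;0 0 0.16 0 0 0 45;0 0 0 0 0 0 45;0 0 0 0 0 0 5;0 0 0 0 0 0 5;0 0 0 0 0 0 5;0 0 0 0 0 0 5;0 0 0 0 0 0 5;0 0 0 0 0 0 5;0 0 0 0 0 0 5"

```text
clock: 26.15
eef_pos: [431.1, 164.1, 16.0]
tool_rot: [-3.141, -0.003, 2.095]
force: [-0.3, 0.3, 7.0]
width: 12.7
gripper_force: 58.6
```

```bash
python3 st.py 432.4 163.2 15 120
```

```text
tool shift [-1.4  0.7  1. ] yaw 120.1 rz 0.001 [-0.65  0.8   0.34  2.19 -0.93  0.3   1.03]
```

Call:
shift_gripper:
  ticks: "0 0 -0.5 0 0 0 5;0 0 -0.5 0 0 0 5;0 0 0 0 0 0 5;0 0 0 0 0 0 5"

```text
clock: 26.55
eef_pos: [430.9, 164.5, 65.5]
tool_rot: [-3.141, -0.004, 2.096]
force: [-0.1, -0.4, -0.6]
width: 12.9
gripper_force: 58.6
```

```bash
python3 st.py 625.3 219.7 19.5 120
```

```text
tool shift [-49.9 195.9  45.7] yaw 120.1 rz 0.002 [-0.75  0.72  0.49  2.18 -0.83  0.44  0.94]
```

Converted, 40 mm is 0.8, 39 mm is 0.78.

Call:
shift_gripper:
  ticks: "-0.2 0.78 0 0 0 0 5;-0.2 0.78 0 0 0 0 5;-0.2 0.78 0 0 0 0 5;-0.2 0.78 0 0 0 0 5;-0.2 0.8 0 0 0 0 5;0 0 0 0 0 0 5;0 0 0 0 0 0 5;0 0 0 0 0 0 5"

```text
clock: 27.35
eef_pos: [623.5, 218.2, 63.2]
tool_rot: [-3.137, -0.005, 2.095]
force: [-0.0, -0.2, -0.8]
width: 12.7
gripper_force: 58.7
```

```bash
python3 st.py 625.3 219.7 20 120
```

```text
tool shift [ 0.2  2.6 43.2] yaw 120.0 rz 0.0 [-0.72  0.94  0.62  1.62 -0.7   0.83  0.73]
```

Converted, 20 mm is 0.4, 14 mm is 0.28.

Call:
shift_gripper:
  ticks: "0 0.04 0.4 0 0 0 5;0 0 0.28 0 0 0 5;0 0 0.12 0 0 0 5;0 0 0.04 0 0 0 5;0 0 0 0 0 0 5;0 0 0 0 0 0 5"

```text
clock: 27.95
eef_pos: [627.3, 219.8, 22.9]
tool_rot: [-3.14, -0.003, 2.095]
force: [-0.4, 0.3, -0.7]
width: 12.9
gripper_force: 58.7
```

```bash
python3 st.py 625.3 219.7 20 120
```

```text
tool shift [ 0.9 -1.8  2.9] yaw 120.1 rz 0.001 [-0.7   0.99  0.59  1.62 -0.74  0.77  0.75]
```

Units first: shifts go in shares of 50 mm and turns go in shares of pi rad. So 1.5 mm is 0.03.

Call:
shift_gripper:
  ticks: "0 0 0.03 0 0 0 5;0 0 0.03 0 0 0 5;0 0 0 0 0 0 5;0 0 0 0 0 0 5"

```text
clock: 28.35
eef_pos: [627.3, 220.0, 20.2]
tool_rot: [-3.141, -0.004, 2.095]
force: [-1.6, -1.1, 4.3]
width: 12.9
gripper_force: 59.1
```

Call:
shift_gripper:
  ticks: "0 0 0 0 0 0 30;0 0 0 0 0 0 40;0 0 0 0 0 0 40;0 0 -0.6 0 0 0 45;0 0 -0.8 0 0 0 60;0 0 -0.3 0 0 0 85;0 0 0 0 0 0 85;0 0 0 0 0 0 85"

```text
clock: 29.15
eef_pos: [626.5, 219.9, 103.6]
tool_rot: [-3.139, -0.005, 2.096]
force: [-0.9, 0.5, -1.0]
width: 85.3
gripper_force: 0.0
```

```bash
python3 st.py 447.6 299.8 100 120; python3 look.py w10;python3 fit.py w10
```

```text
tool shift [ 158.7 -114.8    4.7] yaw 120.1 rz 0.001 [-0.73  0.89  0.66  1.59 -0.66  0.9   0.7 ]
[626.  219.9 102.9] [-3.137 -0.005  2.096]
ribbed_tray [ 68.   2. 130.  22.] 0.36 [461. 284.  18.]
tape [ 67.   1. 131.  23.] 0.62 [461. 284.  18.]
pattern_a [286.  61. 348. 139.] 0.84 [621. 312.  20.]
pattern_a [238. 170. 288. 239.] 0.81 [627. 222.  20.]
pattern_b [286.  61. 348. 139.] 0.84 [621. 312.  20.]
pattern_b [238. 170. 288. 239.] 0.81 [627. 222.  20.]
w10 tape bench 1.3 c 457.8 286.1 size 36 10 ang 35.6 ztop [17.9 19.4] pin  807
w10 rib bench 4.0 c 622.5 265.4 size 116 190 ang 3.2 ztop [17.5 31.3] pin [623.4 272.1  31.3] 12189
w10 dish bench 1.0 c 597.6 54.7 size 112 52 ang 46.4 ztop [16.6 19. ] pin  631
```

View pics/w10.png

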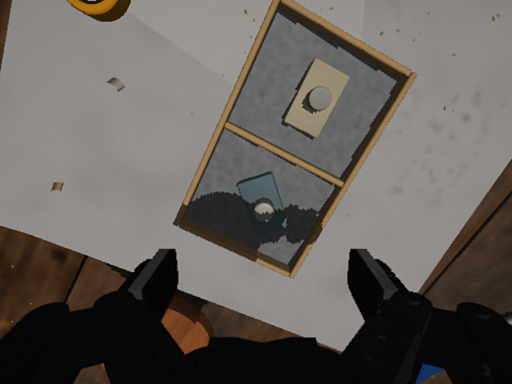

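Both patterns lie flat, pin up, at (318,97) and (263,208), one per bay. Last, the tape. Its loose tab points along the current closing line, so I'll turn the gripper first.

Converted, 40 mm is 0.8, 39 mm is 0.78, 0.15 rad / 3.1416 = 0.0477.

Call:
shift_gripper:
  ticks: "0.8 -0.58 0 0 0 0 85;0.8 -0.58 0 0 0 0 85;0.8 -0.58 0 0 0 0 85;0.78 -0.56 0 0 0 0 85;0 0 0 0 0 0.0477 85;0 0 0 0 0 0.0477 85;0 0 0 0 0 0.0477 85;0 0 0 0 0 0.0477 85;0 0 0 0 0 0.0477 85;0 0 0 0 0 0.0127 85;0 0 0 0 0 0 85;0 0 0 0 0 0 85"

```text
clock: 30.8
eef_pos: [448.1, 299.7, 105.2]
tool_rot: [-3.138, -0.001, 1.307]
force: [0.9, 0.1, 0.1]
width: 85.3
gripper_force: 0.0
```

```bash
python3 look.py w11|grep tape; python3 fit.py w11|grep tape;python3 st.py 447.6 299.8 5 75
```

```text
tape [239. 176. 289. 229.] 0.77 [450. 302.  18.]
w11 tape bench 1.5 c 447.9 300.3 size 43 43 ang 18.1 ztop [18.3 19.4] pin  1421
tool shift [-1.000e-01 -1.000e-01  1.003e+02] yaw 74.8 rz -0.004 [-1.16  0.83  0.87  1.95 -0.91  0.81 -0.03]
```

View pics/w11.png

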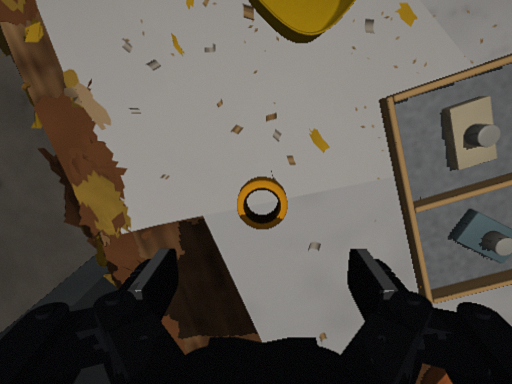

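The tape ring is centred at (262,203), on the gripper's centre line, and nothing is in the way. Descend and grip.

Converted, 40 mm is 0.8, 35 mm is 0.7.

Call:
shift_gripper:
  ticks: "0 0 0.8 0 0 0 85;0 0 0.7 0 0 0 85;0 0 0.36 0 0 0 75;0 0 0.14 0 0 0 70;0 0 0 0 0 0 70;0 0 0 0 0 0 10;0 0 0 0 0 0 10;0 0 0 0 0 0 10;0 0 0 0 0 0 10;0 0 0 0 0 0 10;0 0 0 0 0 0 10"

```text
clock: 32.35
eef_pos: [448.6, 300.2, 6.8]
tool_rot: [-3.139, -0.003, 1.305]
force: [-1.5, -0.8, 5.8]
width: 40.5
gripper_force: 60.0
```

Call:
shift_gripper:
  ticks: "0 0 -0.4 0 0 0 10;0 0 -0.5 0 0 0 10;0 0 0 0 0 0 10;0 0 0 0 0 0 10"

```text
clock: 32.75
eef_pos: [448.0, 300.5, 51.0]
tool_rot: [-3.138, -0.003, 1.306]
force: [-0.0, -0.6, -0.7]
width: 40.2
gripper_force: 60.9
```

```bash
python3 st.py 610 41 10 75
```

```text
tool shift [-208.2  224.3   39.6] yaw 74.8 rz -0.003 [-1.09  0.88  0.73  1.98 -0.97  0.68  0.02]
```

Converted, 32 mm is 0.64, -30 mm is -0.6.

Call:
shift_gripper:
  ticks: "-0.6 0.64 0 0 0 0 10;-0.6 0.64 0 0 0 0 10;-0.6 0.64 0 0 0 0 10;-0.6 0.64 0 0 0 0 10;-0.6 0.64 0 0 0 0 10;-0.58 0.64 0 0 0 0 10;-0.58 0.64 0 0 0 0 10;0 0 0 0 0 0 10;0 0 0 0 0 0 10;0 0 0 0 0 0 10"

```text
clock: 33.75
eef_pos: [608.2, 42.0, 48.1]
tool_rot: [-3.135, -0.002, 1.307]
force: [0.1, 0.0, -0.4]
width: 40.3
gripper_force: 60.9
```

```bash
python3 look.py w12|egrep "tape|dish"; python3 st.py 610 41 11 75
```

```text
round_dish [186. 141. 356. 311.] 0.63 [615.  45.  18.]
tape [224. 215. 304. 302.] 0.68 [605.  24.  18.]
tool shift [ 0.4  0.7 38.2] yaw 74.8 rz -0.003 [-0.53  0.95  0.72  1.77 -0.87  0.78  0.39]
```

View pics/w12.png

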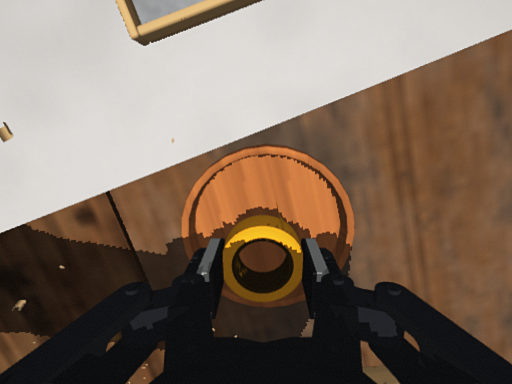

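The tape at (263,260) hangs over the dish, whose centre shows at about (268,228). Sideways they are within 3 mm. Lowering.

Converted, 17 mm is 0.34, 1.5 mm is 0.03.

Call:
shift_gripper:
  ticks: "0 0.04 0.34 0 0 0 10;0 0 0.24 0 0 0 10;0 0 0.08 0 0 0 10;0 0 0.04 0 0 0 10;0 0 0.03 0 0 0 10;0 0 0 0 0 0 10;0 0 0 0 0 0 10"

```text
clock: 34.9
eef_pos: [611.5, 39.9, 12.9]
tool_rot: [-3.138, -0.001, 1.305]
force: [0.2, -0.6, 0.2]
width: 40.1
gripper_force: 60.9
```

```bash
python3 st.py 610 41 11 75
```

```text
tool shift [ 0.7 -1.7  1.9] yaw 74.8 rz -0.004 [-0.5   0.99  0.68  1.78 -0.92  0.73  0.43]
```

Converted, -1 mm is -0.02.

Call:
shift_gripper:
  ticks: "0 -0.02 0.02 0 0 0 10;0 0 0.02 0 0 0 10;0 0 0 0 0 0 10;0 0 0 0 0 0 10"

```text
clock: 35.3
eef_pos: [610.3, 40.2, 10.9]
tool_rot: [-3.137, -0.002, 1.305]
force: [-0.8, 1.2, 2.6]
width: 39.9
gripper_force: 61.2
```

Call:
shift_gripper:
  ticks: "0 0 0 0 0 0 50;0 0 0 0 0 0 52;0 0 0 0 0 0 52;0 0 -0.4 0 0 0 52;0 0 -0.7 0 0 0 52;0 0 -0.8 0 0 0 52;0 0 -0.8 0 0 0 60;0 0 -0.8 0 0 0 60;0 0 -0.8 0 0 0 60;0 0 0 0 0 0 60;0 0 0 0 0 0 60;0 0 0 0 0 0 60"

```text
clock: 36.5
eef_pos: [610.2, 40.2, 224.4]
tool_rot: [-3.135, -0.001, 1.305]
force: [0.4, 0.1, -0.4]
width: 60.3
gripper_force: 0.0
```

```bash
python3 look.py w13; python3 - <<'E'
from h import *
c=cams.calibration("wrist");f=np.load("w13.npz");Q=cloud(c,f['T'],f['d'])[f['d']>0]
q=Q[(np.hypot(Q[:,0]-610,Q[:,1]-41)<42)&(Q[:,2]>12)&(Q[:,2]<40)]
print(q.mean(0),np.percentile(q[:,2],[10,50,90]),cv2.minAreaRect(q[:,:2].astype(np.float32)))
E
```

```text
[610.1  40.1 224.1] [-3.135e+00 -1.000e-03  1.305e+00]
open_tray [257. 262. 333. 348.] 0.98 [ 606. -150.   18.]
ribbed_tray [171.   2. 300.  80.] 0.84 [620. 190.  18.]
round_dish [220. 125. 313. 220.] 0.87 [616.  43.  18.]
tape [248. 158. 284. 194.] 0.83 [614.  39.  18.]
ply_square [290. 285. 315. 319.] 0.81 [ 617. -148.   18.]
ply_oblong [298. 326. 318. 340.] 0.58 [ 612. -201.   18.]
[611.08361044  40.94007054  21.68761383] [19.91197101 22.20392673 23.29973621] ((610.8701171875, 40.14464569091797), (42.81157684326172, 42.626441955566406), 87.48857116699219)
```

View pics/w13.png

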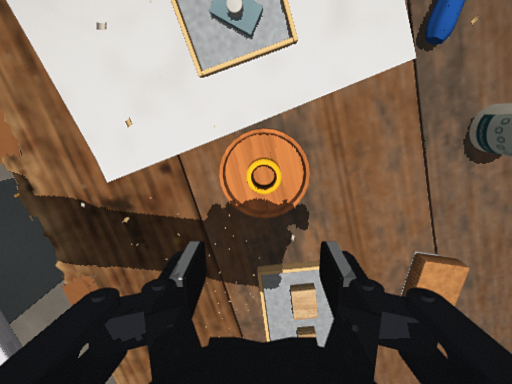

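The tape lies flat in the centre of the dish at (264,176), with its top at 22 mm. The square and oblong are still flat at (303,301) and (307,332), and the arm is clear. Handing in.

```bash
python3 -c "
from cell import ctrl
print(ctrl.finish_job())"
```

```text
the job is handed in; nothing more can be done
None
```

All five parts were set down flat in their trays, as the last camera views showed, and the job was handed in at about 37 s; the hand-in call returned no verdict.

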